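Fan out the sharpening plates

ROBOT

A 6-joint arm with a two-finger parallel gripper is mounted at the origin on a cart in front of the work surface, level with it; the furniture and walls round the work are solid. World frame = base frame: x ahead of the robot, y to its left, z up, the work surface at z = 0. Lengths are in m, angles in degrees, forces in N, time in s.
With the tool pointing down it reaches from about 0.375 to 0.975 m from the base axis. Payload 3.8 kg.
Tool frame: the origin (TCP) lies on the centre line of the jaws, within the pads' length; the fingertips stand 8 mm ahead of it and the grasp point (between the pads) lies 11 mm behind it (nose_length is the y of the fingertips in the tool frame, in m); y points along the fingers, x is the direction in which the jaws open and shut, and the axes are right-handed (so a half turn about y gives the same grasp; the last joint's range is limited). The gripper opens to 88 mm and grips with 3 to 60 N. Pads are 18 mm wide; open, the fingers measure 123 mm over their backs; the gripper's body (75 mm by 187 mm) begins 45 mm behind the grasp point.
Start: joints at [66.755, 15.12, 91.902, -0, 72.978, -2.114], TCP at [0.243, 0.63, 0.247] pointing down, gripper open.
Joint ranges: [-150.88, 150.88], [-54.13, 125.18], [17.81, 147.31], [-75.09, 255.09], [0, 152.58], [-146.25, 146.25]. Speed limits (degrees/s): [147.25, 147.25, 180, 180, 180, 180].

INTERFACE

Orientations are given as [roll, pitch, yaw] about the fixed x, y, z axes, in that order (R = Rz(yaw) Ry(pitch) Rx(roll)).
In Python, from rig import * gives the robot as it stands. The module is installed in compiled form; this text tells all that it offers. Calls block until the motion is done:
- movep(position, orientation): joint-space move of the TCP to a pose.
- move_linear(position, frame=None, feed=0.15, max_force=None): straight line of the TCP; frame=None keeps the orientation; feed is the mean speed in m/s. With max_force (N) it stops when the force on the tool has changed by that much, and returns True; else False.
- goto_joints(angles): joint-space move.
- ungrasp() and gripper_close(grip_force=None): open the fingers fully, or close them until they stop; grip_force is the grip in N (None keeps the last).
- wait(seconds).
- ik(position, orientation): joint angles nearest the present ones, or None.
- get_state(): the state.
- read_camera(name): name is "side" or "top"; returns a dict with "color" (420x560x3 uint8, red, green, blue), "camera_matrix" (3x3 intrinsics, pixels), "distortion" ([k1, k2, p1, p2, k3] as OpenCV has them; the pictures are not rectified), "eye" and "orientation" of the camera in the world. Camera axes: x right, y up, looking along -z (the intrinsics and any distortion apply to the point x, -y, -z); pixel columns grow to the right and rows downward; lengths in m; the calibration is good to about 2 mm. A picture is of the moment at which its call begins. There is no depth.
A pose or a line that the arm cannot do raises Unreachable and nothing moves.
- close_job(): hands the job in, once; it reports no verdict.
The state is a dict: "t": time; "q": joint angles; "qvel": joint speeds; "joint_efforts": joint torques, N m; "tool_pos": TCP position; "eef_rot": TCP orientation; "contact_force": force on the tool from outside, world axes, zero at the start; "ft_torque": the same for the moment, N m; "width": finger opening in m.
Only numpy, scipy, OpenCV 4.12 (cv2) and the standard library are available. Lean on these libraries where they do the work, as an engineer would, in place of code of your own. Each camera call takes 0.05 s, during which the arm holds its last target. There are 200 camera calls.

TASK

Fan the stack of four glass sharpening plates out along their tray into an overlapping row: the bottom (red) plate stays home at the high end wall, and each plate above is slid about 34 mm further toward the low end than the one under it, so that the whole coloured band of every plate shows. Go gently on the glass: never bear down hard on a plate, leave the plates lying flat on one another in the same order, and do not disturb the tin, chisel and sanding block beside the tray.

Things in the scene. Friction and masses are not known exactly. Their poses are not given: they have to be found in the camera images.
- tray: Narrow wooden tray fixed to the bench. Origin: centre of its underside; +x from the high end wall to the low lip (28 mm), the way to fan. Inside x -172.5 to 172.5 mm, 84 wide. Side walls and -x end wall, 8 thick, rise to 54 mm, about level with the stack, so plates are moved by pressing a fingertip on top and dragging. The cork bed under them is sprung: sinks up to 12 mm, 1 mm per 2 N, and springs back.
- plate_red: Flat glass plate, bottom of the stack, 180 x 80 x 8 mm, 0.17 to 0.28 kg, red band 25 mm deep across its top at its -x end. Origin: centre of its underside; x along its length, as the tray's. Starts with its -x end within 3 mm of the high end wall, underside 22 mm above the bench, less 0 to 5 mm of sag. The cork floor grips it (friction about 0.6).
- plate_yellow: Flat glass plate, second from the bottom of the stack, 180 x 80 x 8 mm, 0.17 to 0.28 kg, yellow band 25 mm deep across its top at its -x end. Origin: centre of its underside; x along its length, as the tray's. Starts with its -x end within 3 mm of the high end wall, underside 30 mm above the bench, less 0 to 5 mm of sag. Glass is slick on glass and on the tray walls (about 0.2).
- plate_green: Flat glass plate, third from the bottom of the stack, 180 x 80 x 8 mm, 0.17 to 0.28 kg, green band 25 mm deep across its top at its -x end. Origin: centre of its underside; x along its length, as the tray's. Starts with its -x end within 3 mm of the high end wall, underside 38 mm above the bench, less 0 to 5 mm of sag. Pressed too hard it may pull the plates below along. Steps well over 40 mm make the row tip over.
- plate_blue: Flat glass plate, top of the stack, 180 x 80 x 8 mm, 0.17 to 0.28 kg, blue band 25 mm deep across its top at its -x end. Origin: centre of its underside; x along its length, as the tray's. Starts with its -x end within 3 mm of the high end wall, underside 46 mm above the bench, less 0 to 5 mm of sag. Pressed with 5 to 12 N a plate follows the finger, those on it ride along; pressed lightly the finger slips.
- wax_tin: Round ochre tin 67 mm across, 30 mm high, standing on the bench beyond the tray; origin at the centre of its underside. Bystander.
- chisel_1: Chisel with pale wooden handle, 259 mm long, lying beyond the tray; origin near the middle of its underside. Bystander.
- sanding_block: Cork sanding block 62 x 110 x 36 mm lying to the right of the tray; origin at the centre of its underside. Bystander.

How it is judged:
By the outcome, as a careful person would: the job done as asked, in the order asked, and still so for the second after the job is handed in, with the robot touching nothing.
It also fails if it takes over 64 s, if anything falls off the work surface, if the arm or the gripper's body presses on something with over 40 N, if the wrist force passes 120 N, or if a joint passes its speed limit or range.

## Working session

There is one attempt and no reset: what is moved stays moved. The work goes in short steps, each a Python script; the robot and the scene stay as the last script left them, time stands still between calls to the robot, and variables do not carry over. Pictures are saved under pics/ and viewed, about 8 in all and at most 12, crops included, and the job is handed in when it is done.

```bash
mkdir -p pics; python3 - <<'E'
from rig import *
import cv2,numpy as np
for n in("top","side"):
    c=read_camera(n); cv2.imwrite(f"pics/{n}0.png",c["color"][:,:,::-1])
    print(n,c["camera_matrix"],c["distortion"],c["eye"],c["orientation"])
s=get_state();print(s)
E
```

```text
top [[489.22684473   0.         274.84019521]
 [  0.         489.22684473 214.49658632]
 [  0.           0.           1.        ]] [-0.03346488  0.          0.          0.          0.        ] [ 0.45547004 -0.16654864  1.2568359 ] [ 10.03982921  -0.27832972 -89.15395821]
side [[448.96540395   0.         276.81964213]
 [  0.         448.96540395 201.47759434]
 [  0.           0.           1.        ]] [-0.15101604  0.          0.          0.          0.        ] [ 0.08235757 -1.0206907   0.7721911 ] [ 5.60347790e+01  2.35903863e-02 -3.57791103e+01]
{'t': 0.1, 'q': array([ 6.67563797e+01,  1.51656534e+01,  9.19727615e+01, -2.04206796e-04,
        7.29774141e+01, -2.11559018e+00]), 'qvel': array([ 0.10599154, -0.17049138, -0.15348544,  0.09175518,  0.03207576,
        0.03646007]), 'joint_efforts': array([ 9.70370202e-04, -5.03615749e+01, -3.58073616e+01,  7.32468115e-02,
        2.32991920e-02, -2.27523566e-05]), 'tool_pos': array([0.24307834, 0.62904626, 0.24550924]), 'eef_rot': array([-89.9959191 ,   0.11575732,  68.87203401]), 'contact_force': array([ 0.80370107, -0.26682271, -0.59059768]), 'ft_torque': array([0.02993174, 0.01431034, 0.04564749]), 'width': 0.0882106380358441}
```

View pics/top0.png

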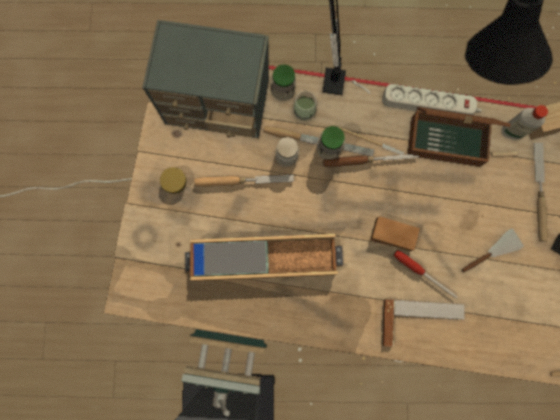

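View pics/side0.png

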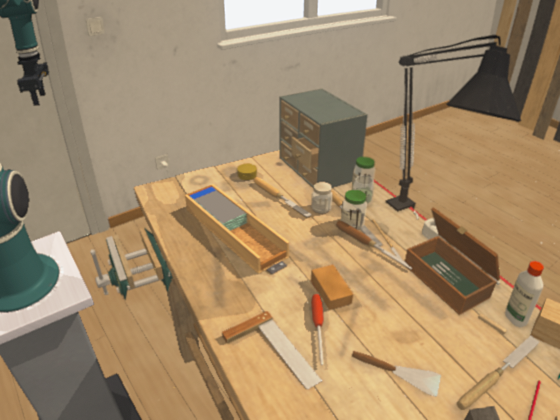

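```bash
cat > h.py <<'E'
from rig import *
import cv2,numpy as np
from scipy.spatial.transform import Rotation as Ro
def ray(c,px,z):
    p=cv2.undistortPoints(np.float64(px).reshape(-1,1,2),c["camera_matrix"],np.array(c["distortion"])).reshape(-1,2)
    d=np.c_[p[:,0],-p[:,1],-np.ones(len(p))]@Ro.from_euler("xyz",c["orientation"],degrees=True).as_matrix().T
    e=np.array(c["eye"]); return e+d*((z-e[2])/d[:,2])[:,None]
def mask(c,lo,hi,s=90,v=60):
    h=cv2.cvtColor(c["color"],cv2.COLOR_RGB2HSV); return cv2.inRange(h,(lo,s,v),(hi,255,255))
def big(m,roi=None):
    if roi is not None:
        k=np.zeros_like(m);x0,y0,x1,y1=roi;k[y0:y1,x0:x1]=255;m=m&k
    cs,_=cv2.findContours(m,cv2.RETR_EXTERNAL,cv2.CHAIN_APPROX_NONE)
    return max(cs,key=cv2.contourArea)[:,0,:] if cs else None
E
python3 - <<'E'
from h import *
for n,z in(("top",.052),("side",.052)):
    c=read_camera(n)
    b=big(mask(c,105,130,120,60))
    r=cv2.boxPoints(cv2.minAreaRect(b)); print(n,r.round(1).tolist(),ray(c,r,z).round(4).tolist())
    x0,y0,x1,y1=(170,215,365,300) if n=="top" else (165,170,305,290)
    cv2.imwrite(f"pics/{n}crop.png",cv2.resize(c["color"][y0:y1,x0:x1,::-1],None,fx=4,fy=4,interpolation=cv2.INTER_CUBIC))
E
```

```text
top [[193.60000610351562, 244.10000610351562], [202.39999389648438, 243.60000610351562], [203.8000030517578, 273.8999938964844], [195.10000610351562, 274.29998779296875]] [[0.5914, 0.0307, 0.052], [0.5928, 0.009, 0.052], [0.5183, 0.0026, 0.052], [0.517, 0.0239, 0.052]]
side [[190.60000610351562, 195.0], [212.5, 186.1999969482422], [214.0, 190.0], [192.10000610351562, 198.8000030517578]] [[0.5209, 0.0237, 0.052], [0.5974, 0.0284, 0.052], [0.5906, 0.0068, 0.052], [0.5153, 0.0028, 0.052]]
```

View pics/topcrop.png

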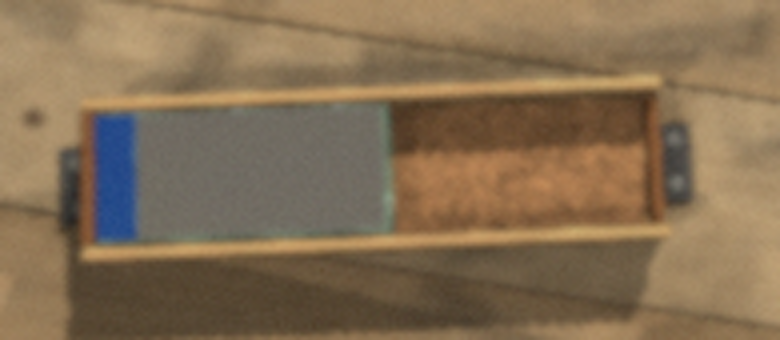

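View pics/sidecrop.png

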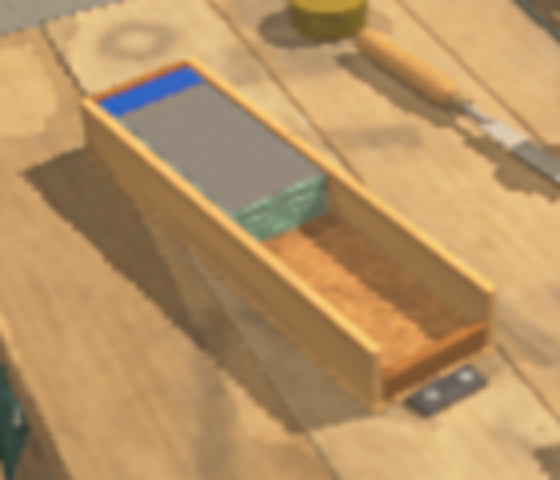

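```bash
python3 - <<'E'
from h import *
c=read_camera("top")
p=np.array([(83,102),(660,76),(668,235),(84,259)])/4+[169.6,214.6]
w=ray(c,p,.054);print(w.round(4))
n=np.linalg.norm
print(n(w[0]-w[1]),n(w[3]-w[2]),n(w[0]-w[3]),n(w[1]-w[2]))
d=(w[1]+w[2]-w[0]-w[3])[:2];yaw=np.degrees(np.arctan2(d[1],d[0]));print(w.mean(0),yaw)
s=read_camera("side")
q=np.array([(83,102),(185,62),(492,292),(378,350)])/4+[164.6,169.6]
v=ray(s,q,.054);print(v.round(4),v.mean(0)); d=(v[2]+v[3]-v[0]-v[1])[:2];print(np.degrees(np.arctan2(d[1],d[0])))
print(n(v[0]-v[1]),n(v[2]-v[3]),n(v[1]-v[2]),n(v[0]-v[3]))
E
```

```text
[[ 0.6009  0.0389  0.054 ]
 [ 0.6226 -0.3183  0.054 ]
 [ 0.5245 -0.3226  0.054 ]
 [ 0.5045  0.034   0.054 ]]
0.35782216999972805 0.3572094574174897 0.09651051985065802 0.09823595006359721
[ 0.56313615 -0.14201256  0.054     ] -86.65074931806994
[[ 0.5067  0.0293  0.054 ]
 [ 0.595   0.034   0.054 ]
 [ 0.6189 -0.3222  0.054 ]
 [ 0.5295 -0.3262  0.054 ]] [ 0.56253863 -0.14626827  0.054     ]
-86.23834356981453
0.08840482210754448 0.08946482128162957 0.3569794370909045 0.35624235244049973
```

```bash
cat >> h.py <<'E'
C=np.array([.5628,-.1425]);YAW=-86.5
U=np.array([np.cos(np.radians(YAW)),np.sin(np.radians(YAW))])
O=[-90,0,YAW+90]
def W(x,z): return np.r_[C+U*x,z]
def T(p): d=np.asarray(p)[...,:2]-C; return np.stack([d@U,d@np.array([-U[1],U[0]])],-1)
def fz(): return get_state()["contact_force"]
def drag(x,zsurf,dist,F=8,step=.0085):
    """press at tray x on a surface about zsurf high, drag dist, lift"""
    move_linear(W(x,zsurf+.016),feed=.15)
    wait(.2);f0=fz()
    hit=move_linear(W(x,zsurf-.012),feed=.025,max_force=F-1.5); wait(.15)
    z=get_state()["tool_pos"][2];x0=x
    for _ in range(2):
        f=(fz()-f0)[2]; z+=np.clip((f-F)*.0012,-.002,.002); move_linear(W(x,z),feed=.02)
    wait(.1);print("hit",hit,"tipz",round(z-.008,4),"f",(fz()-f0).round(1),get_state()["t"])
    n=max(1,int(round(abs(dist)/step)))
    for i in range(1,n+1):
        x=x0+dist*i/n; move_linear(W(x,z),feed=.03)
        f=(fz()-f0); z+=np.clip((f[2]-F)*.001,-.001,.001); print(round(z-.008,4),f.round(1))
    wait(.15); move_linear(W(x,z+.03),feed=.15)
def bands(tag,roi=(180,225,350,295)):
    c=read_camera("top");out={}
    for n,lo,hi,z in(("red",0,6,.028),("red2",172,180,.028),("yellow",22,33,.036),("green",45,85,.044),("blue",105,130,.052)):
        b=big(mask(c,lo,hi,110 if n!="green" else 80,50),roi)
        if b is None or cv2.contourArea(b)<30: continue
        r=cv2.boxPoints(cv2.minAreaRect(b)); t=T(ray(c,r,z))*1000
        s=np.sort(t[:,0]);out[n]=(round(s[:2].mean(),1),round(s[2:].mean(),1)); print(n,out[n],"y",t[:,1].min().round(1),t[:,1].max().round(1))
    x0,y0,x1,y1=roi;cv2.imwrite(f"pics/{tag}.png",cv2.resize(c["color"][y0:y1,x0:x1,::-1],None,fx=4,fy=4,interpolation=cv2.INTER_CUBIC))
    return out
E
python3 - <<'E'
from h import *
bands("b0")
gripper_close(5); print(get_state()["t"])
movep(W(-.08,.12),O);print(get_state()["t"],get_state()["tool_pos"],get_state()["q"].round(0))
drag(-.08,.052,.034)
move_linear(W(.12,.16),feed=.25);print(get_state()["t"])
bands("b1")
E
```

```text
blue (np.float64(-170.8), np.float64(-148.7)) y -35.7 39.2
1.65
4.3667 [ 0.55824828 -0.06193831  0.12020516] [ -9.   9. 113.   0.  58. -12.]
hit True tipz 0.0467 f [-1.1 -2.7  9.6] 6.4417
0.0466 [ 0.3 -1.4  8. ]
0.0472 [-0.5 -2.4  8.5]
0.0462 [-0.2 -1.5  6.9]
0.0472 [ 0.1 -1.3  9.8]
9.5583
green (np.float64(107.9), np.float64(215.2)) y -9.8 75.3
blue (np.float64(-138.8), np.float64(-114.2)) y -34.8 40.3
```

View pics/b1.png

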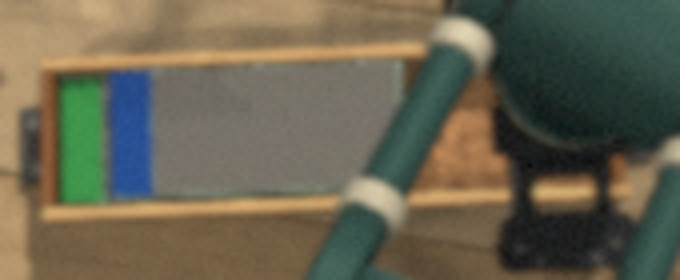

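```bash
sed -i 's/roi=(180,225,350,295)/roi=(180,225,290,295)/' h.py; python3 - <<'E'
from h import *
bands("b1b")
move_linear(W(-.157,.11),feed=.25)
drag(-.157,.043,.034)
move_linear(W(.13,.16),feed=.25);print(get_state()["t"])
bands("b2")
E
```

```text
green (np.float64(-169.6), np.float64(-144.9)) y -37.8 40.1
blue (np.float64(-138.1), np.float64(-113.8)) y -34.8 40.2
hit True tipz 0.0381 f [-2.4  0.9  9.1] 12.9833
0.0391 [-0.8  0.1  9.1]
0.0391 [ 0.4 -0.7  8. ]
0.0387 [-0.9 -1.2  7.6]
0.0389 [-0.  -0.   8.3]
16.4333
yellow (np.float64(-165.9), np.float64(-143.5)) y -37.5 38.3
green (np.float64(-137.4), np.float64(-110.1)) y -36.9 41.1
blue (np.float64(-104.5), np.float64(-80.4)) y -35.4 40.4
```

View pics/b2.png

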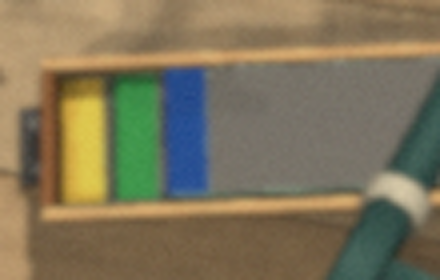

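```bash
python3 - <<'E'
from h import *
move_linear(W(-.155,.10),feed=.25)
drag(-.155,.035,.034)
move_linear(W(.13,.16),feed=.25);print(get_state()["t"])
o=bands("b3"); print({k:round(np.mean(v),1) for k,v in o.items()})
E
```

```text
hit True tipz 0.0305 f [-2.7  0.9  9.3] 19.8333
0.0301 [-1.2  0.8  7.6]
0.031 [-1.6  1.9  8.9]
0.0313 [-0.5  0.8  8.3]
0.0314 [0.2 0.4 8. ]
23.2833
red (np.float64(-172.1), np.float64(-144.5)) y -37.0 39.5
yellow (np.float64(-138.3), np.float64(-109.7)) y -36.5 33.9
green (np.float64(-102.7), np.float64(-75.4)) y -38.5 39.6
blue (np.float64(-70.5), np.float64(-46.2)) y -35.3 39.5
{'red': np.float64(-158.3), 'yellow': np.float64(-124.0), 'green': np.float64(-89.1), 'blue': np.float64(-58.4)}
```

View pics/b3.png

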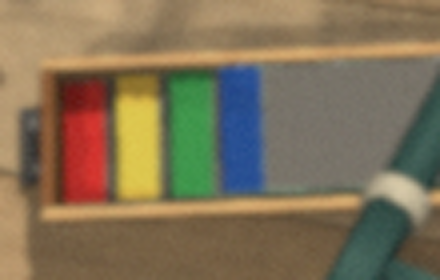

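```bash
python3 - <<'E'
from h import *
move_linear(W(-.045,.11),feed=.25)
drag(-.045,.050,.003,F=7,step=.003)
move_linear(W(.15,.17),feed=.25);wait(.3)
o=bands("b4"); print({k:round(np.mean(v),1) for k,v in o.items()})
movep([.35,-.42,.3],O)
c=read_camera("side");cv2.imwrite("pics/s4.png",cv2.resize(c["color"][160:300,150:320,::-1],None,fx=4,fy=4,interpolation=cv2.INTER_CUBIC))
o=bands("b5",(180,225,350,295)); print({k:round(np.mean(v),1) for k,v in o.items()},get_state()["t"])
E
```

```text
hit True tipz 0.0476 f [-0.4  1.1  8.2] 26.175
0.0476 [-0.1  0.8  6.9]
red (np.float64(-172.1), np.float64(-144.5)) y -37.0 39.5
yellow (np.float64(-138.9), np.float64(-109.7)) y -36.5 39.4
green (np.float64(-102.7), np.float64(-77.9)) y -38.4 39.6
blue (np.float64(-67.0), np.float64(-43.1)) y -35.6 39.6
{'red': np.float64(-158.3), 'yellow': np.float64(-124.3), 'green': np.float64(-90.3), 'blue': np.float64(-55.0)}
red (np.float64(-172.1), np.float64(-144.5)) y -37.0 39.5
yellow (np.float64(-138.2), np.float64(-109.5)) y -36.5 41.1
green (np.float64(-102.7), np.float64(-75.4)) y -38.5 39.6
blue (np.float64(-67.0), np.float64(-43.1)) y -35.8 39.7
{'red': np.float64(-158.3), 'yellow': np.float64(-123.8), 'green': np.float64(-89.1), 'blue': np.float64(-55.0)} 29.475
```

View pics/s4.png

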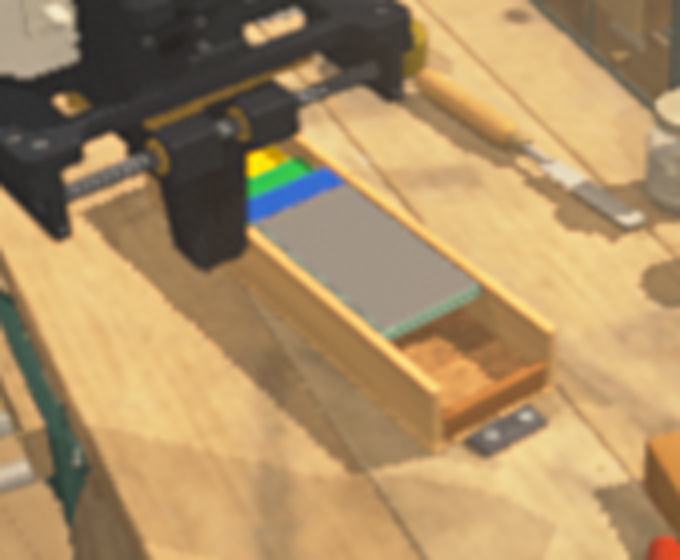

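View pics/b5.png

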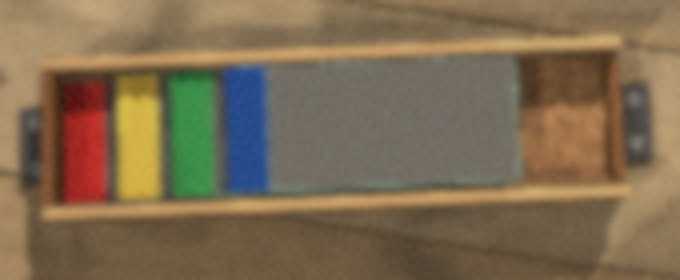

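```bash
python3 - <<'E'
from rig import *
close_job()
E
```

```text
the job is handed in; nothing more can be done
```

The four plates are fanned along the tray and the job is handed in, at about 29.5 s on the robot's clock. I dragged blue, then green, then yellow by 34 mm each with the closed fingertips. A final 3 mm nudge on blue evened out its step. The press readings I printed were 7 to 10 N.

- **Steps:** the last top view put the band-to-band steps at about 34.5 mm (red to yellow), 34.7 mm (yellow to green) and 34.1 mm (green to blue), good to about 1–2 mm. Before the nudge, blue's step measured about 31 mm.
- **Red plate:** it is still home, with its edge measured at the high end wall. All four bands show in full.
- **Lying flat:** the side view shows the top plate lying flat. The gripper hid the high end of the row in that picture, so I judged that end from the top view only.
- **Tin, chisel and sanding block:** the gripper never went near them. I did not measure their positions again afterwards.

No check failed.

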